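Seat the balancer flange and hold the hold-to-run lever level

ROBOT

A 6-joint arm with a two-finger parallel gripper is mounted at the origin on the work surface. World frame = base frame: x ahead of the robot, y to its left, z up, the work surface at z = 0. Lengths are in mm, angles in degrees, forces in N, time in s.
With the tool pointing down it reaches from about 300 to 850 mm from the base axis. Payload 4.2 kg.
Tool frame: the origin (TCP) lies between the finger pads; the fingertips stand 25 mm ahead of it and the grasp point (between the pads) lies 6 mm ahead of it; x points along the fingers, y is the direction in which the jaws open and shut, and the axes are right-handed (so a half turn about x gives the same grasp; the last joint's range is limited). The gripper opens to 91 mm and grips with 3 to 60 N. Pads are 32 mm wide; open, the fingers measure 118 mm over their backs; the gripper's body (76 mm by 178 mm) begins 60 mm behind the grasp point.
Start: joints at [69.786, 18.312, 89.639, -0, 72.044, -1.146], TCP at [187.849, 543.464, 238.976] pointing down, gripper open.
Joint ranges: [-177.97, 177.97], [-48.28, 115.42], [12.27, 149.76], [-77.06, 257.06], [2.81, 150.46], [-146.56, 146.56]. Speed limits (degrees/s): [147.25, 147.25, 180, 180, 180, 180].

INTERFACE

Orientations are given as [roll, pitch, yaw] about the fixed x, y, z axes, in that order (R = Rz(yaw) Ry(pitch) Rx(roll)).
In Python, from workcell import env gives the robot as it stands.
- The arm moves only by the tool jog_arm, never from a script. Its argument "plan" is one flat list of numbers, 4 for each row, row after row: the shift along the tool's x, y, z in cm, then the turn about the tool's x in units of 6 degrees (1.0 is 6 degrees). In form: [tx, ty, tz, turn, tx, ty, tz, turn, ...]. A call has 1 to 12 rows; each row shifts and turns the commanded pose from where the row before left it, along the tool's axes as they then stand; what a row does not reach is not made up. A row lasts 1/12 s, in which the tool goes at most 41.7 mm and 7.16 degrees, less where a joint would pass 70% of its speed; a pose out of reach is approached as far as the arm can. A call with a gripper value outside its range is refused whole. "claw" is the finger opening in cm, from 0 to 9.12, set as the call begins (left out, the last holds). The fingers move at their own pace and stop on an object; "newtons" is the grip in N (left out, the last holds). Time passes only in rows, so rows that do not move let the fingers close. It gives the time, the measured TCP pose, the force and the opening at its end, in the units of the state.
- env.state(): the state, without advancing time (a new reading comes with each control period).
- env.grab_frame(name): name is "scene" or "top" or "wrist"; returns the picture (384x512x3 uint8, red, green, blue); there is no depth.
- env.calibration(name): a dict with "vertical_fov" (degrees; the focal length in pixels is half the picture's height over the tangent of half this angle, whatever the lens; pixels are square), "cx", "cy" (the principal point, pixels), "origin" and "orientation" of the camera in the world; the wrist camera has in their place "T_tool_cam" (4x4, takes a point from camera to tool coordinates, whose origin is the TCP and whose axes are the tool frame's). Camera axes: x right, y down, z forward; pixel columns grow to the right and rows downward; lengths in mm; the calibration is good to about 2 mm. A picture is of the moment at which its call begins: read the wrist's pose just before it. calibration takes no time and is no camera call.
- env.job_done(): hands the job in, once; it reports no verdict.
The state is a dict: "time_s": time; "qpos": joint angles; "qvel": joint speeds; "effort": joint torques, N m; "ee_pos": TCP position; "ee_rot": TCP orientation; "force": force on the tool from outside, world axes, zero at the start; "torque": the same for the moment, N m; "gripper_width": finger opening in mm.
Only numpy, scipy, OpenCV 4.12 (cv2) and the standard library are available. Lean on these libraries where they do the work, as an engineer would, in place of code of your own. Each camera call takes 0.05 s, during which the arm holds its last target.

TASK

Put the loose two-hole flange on the bench balancer's round face plate, with both pegs through its holes and lying flat, and let go of it. Then press the spring-loaded hold-to-run lever down with the fingers until its arm is level, neither short of level nor down at its stop, and finish while still holding it there. Leave the other things on the bench where they are.

Things in the scene. Friction and masses are not known exactly. Their poses are not given: they have to be found in the camera images.
- flange_mid (a point): The loose steel flange, 0.35 to 0.65 kg: a flat plate 130 x 60 mm, 12 mm thick, with two through holes of 13 mm, 45 mm either side of its middle along its x axis; on the middle of the plate stands a flat-sided solid grip, 50 mm along x, 30 mm across along y, reaching to 60 mm above the plate's underside. The point is the flange's centre, 30 mm above its underside; z up, x along the plate's length. A half turn about z makes no difference.
- seat (a point): Centre of the flat top of the bench balancer's round aluminium face plate (156 mm across, 72 mm above the bench, fixed) where the flange's underside comes to lie. Two steel pegs, 10 mm thick with tapered tips, stand 22 mm above the face plate, 45 mm either side of this point along its x axis. z up.
- hold_lever (a joint): Angle (rad) of the hold-to-run lever: 0 sprung up at rest (arm slopes up 0.35 rad from its pivot to its bar), 0.35 arm level, 0.70 down at its stop. A spring always returns it to 0; pressing straight down on the bar takes about 3 N at rest, 7.5 N when level, 13 N at the stop.
- lever_bar (a point): Centre of the black rubber cross bar at the lever's free end: a cylinder 26 mm thick and 90 mm long, lying level across the arm. It moves with the lever on a circle of 140 mm about the pivot; with the arm level its centre is as high as the pivot, 125 mm above the bench.
- lever_pivot (a point): Pivot of the hold-to-run lever, between two grey cheeks (up to 149 mm above the bench) at the back of its fixed base plate. The lever points from here along this frame's -x axis; pivot axis along y, z up.
- cone: Bystander, to be left alone: steel centring cone, 72 mm across, 50 mm high, upright. Origin at its underside.
- wing_nut: Bystander, to be left alone: dark hub nut 56 mm across, 36 mm high, with a 100 mm cross handle. Origin at its underside.
- weight_hammer: Bystander, to be left alone: small hammer 260 mm long, lying flat. Origin at its underside, near the middle of its length.
- tyre_gauge: Bystander, to be left alone: dial gauge 64 mm across, 26 mm high, with a rubber grip. Origin at its underside.
- spray_bottle: Bystander, to be left alone: white spray bottle, 76 mm across, about 200 mm high. Origin at its underside.
- paste_tin: Bystander, to be left alone: steel tin 90 mm across, 75 mm high. Origin at its underside.
- cap_box: Bystander, to be left alone: grey open box of valve caps, 90 x 120 x 35 mm. Origin at its underside.
Not all that is in view belongs to the job. What is shaped like the part that bears flange_mid but orange is not meant.

How it is judged:
By the outcome, as a careful person would: the job done as asked, in the order asked, and still so for the second after the job is handed in, while the arm keeps its last pose, push and grip.
It also fails if it takes over 54 s, if anything falls off the work surface, if the arm or the gripper's body presses on something with over 40 N, if the wrist force passes 120 N, or if a joint passes its speed limit or range.

## Working session

There is one attempt and no reset: what is moved stays moved. The work goes in short steps, Python scripts to look and compute and a tool call to move; the robot and the scene stay as the last step left them, time stands still between calls to the robot, and variables do not carry over. Pictures are saved under pics/ and viewed, and the job is handed in when it is done.

Besides the shell and the picture viewer there is one more tool, called as name(argument=value, ...) on one line, values as JSON. jog_arm: Moves the arm, as the interface text tells. Its arguments: {"type":"object","properties":{"plan":{"type":"array"},"claw":{"type":"number"},"newtons":{"type":"number"}},"required":["plan"]}

```bash
mkdir -p pics; ls
python3 - <<'E'
from workcell import env
import cv2,json
print(env.state())
for n in ("scene","top","wrist"):
    print(n,env.calibration(n))
    cv2.imwrite(f"pics/{n}0.png",cv2.cvtColor(env.grab_frame(n),cv2.COLOR_RGB2BGR))
E
```

```text
pics
{'time_s': 0.0, 'qpos': array([ 6.97859810e+01,  1.83519947e+01,  8.97088483e+01, -1.68285093e-03,
        7.20412643e+01, -1.14742965e+00]), 'qvel': array([ 0.16944042, -0.02355728, -0.10392019, -0.08265943,  0.06152178,
       -0.00690255]), 'effort': array([ 1.50058571e-03, -4.12455010e+01, -2.31970900e+01,  7.27571966e-02,
        4.56785469e-02, -1.65909582e-04]), 'ee_pos': array([187.69375583, 543.00906703, 238.10013221]), 'ee_rot': array([ -90.24972769,   89.89788012, -109.31579672]), 'force': array([0.08855363, 0.3051232 , 0.08385817]), 'torque': array([-0.04590028,  0.02722497,  0.00351356]), 'gripper_width': 91.08712373670505}
scene {'vertical_fov': 56.26212799263945, 'cx': 256.54542956037204, 'cy': 194.45913809558976, 'origin': array([1291.99789575,  225.84220493,  766.1373781 ]), 'orientation': array([-128.71384495,   -0.37279452,  106.16535134])}
top {'vertical_fov': 43.685796366800304, 'cx': 258.62219500297937, 'cy': 189.8292648452222, 'origin': array([ 254.57229866,    1.50954253, 1459.17772043]), 'orientation': array([-168.70911896,    0.26644823,  -91.65818485])}
wrist {'vertical_fov': 71.85130101028506, 'cx': 252.2401032303426, 'cy': 193.20310323543373, 'T_tool_cam': array([[ 4.28466577e-04, -2.37139088e-01,  9.71475614e-01,
        -1.44782654e+02],
       [ 9.99999836e-01, -2.68536082e-04, -5.06597285e-04,
        -9.53807410e-01],
       [ 3.81010274e-04,  9.71475672e-01,  2.37138934e-01,
        -6.67424688e+01],
       [ 0.00000000e+00,  0.00000000e+00,  0.00000000e+00,
         1.00000000e+00]])}
```

View pics/scene0.png

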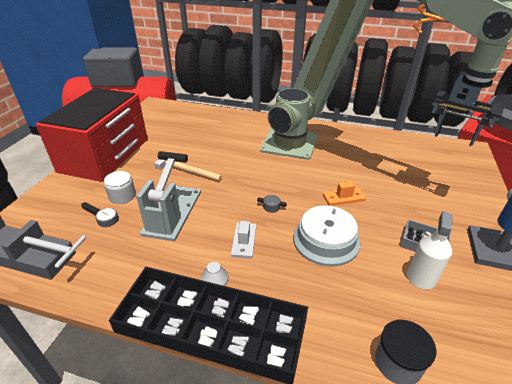

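View pics/top0.png

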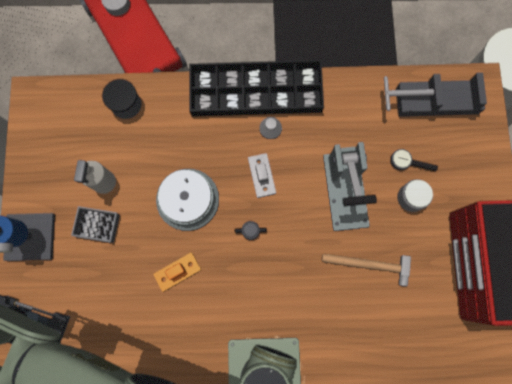

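View pics/wrist0.png

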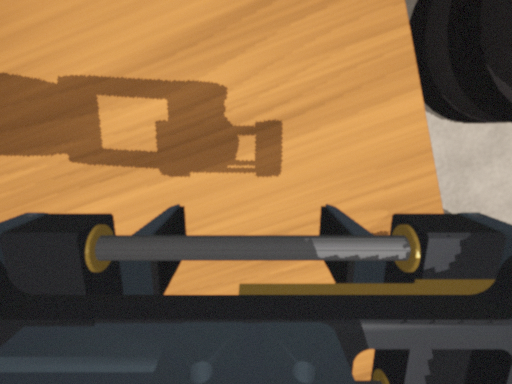

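The scene shows a grey flange (scene 243,238; top 262,175), and an orange look-alike (scene 345,194; top 177,271). The face plate is at top (186,198) and the lever at top (347,185), with its black bar at (360,200). The grey one fits flange_mid because it is steel. I'll check it in enlarged crops.

```bash
cat > h.py <<'E'
import numpy as np,cv2
from scipy.spatial.transform import Rotation as R
from workcell import env
def campose(n,st=None):
    c=env.calibration(n)
    if n=="wrist":
        T=c["T_tool_cam"]; Rt=R.from_euler('xyz',st["ee_rot"],degrees=True).as_matrix()
        return Rt@T[:3,:3], Rt@T[:3,3]+st["ee_pos"],c
    return R.from_euler('xyz',c["orientation"],degrees=True).as_matrix(),np.array(c["origin"]),c
def K(c):
    f=192/np.tan(np.radians(c["vertical_fov"]/2)); return f
def ray(n,uv,st=None):
    Rm,o,c=campose(n,st); f=K(c); uv=np.atleast_2d(uv).astype(float)
    d=np.c_[(uv[:,0]-c["cx"])/f,(uv[:,1]-c["cy"])/f,np.ones(len(uv))]@Rm.T
    return o,d/np.linalg.norm(d,axis=1)[:,None]
def onplane(n,uv,z,st=None):
    o,d=ray(n,uv,st); return o+d*((z-o[2])/d[:,2])[:,None]
def proj(n,P,st=None):
    Rm,o,c=campose(n,st); f=K(c); p=(np.atleast_2d(P)-o)@Rm
    return np.c_[f*p[:,0]/p[:,2]+c["cx"],f*p[:,1]/p[:,2]+c["cy"]]
def tri(obs):
    A=np.zeros((3,3));b=np.zeros(3);L=[]
    for n,uv,st in obs:
        o,d=ray(n,uv,st);d=d[0];M=np.eye(3)-np.outer(d,d);A+=M;b+=M@o;L.append((o,d))
    x=np.linalg.solve(A,b)
    return x,[np.linalg.norm((np.eye(3)-np.outer(d,d))@(x-o)) for o,d in L]
def crop(src,dst,u0,v0,u1,v1,s):
    im=cv2.imread(src)[v0:v1,u0:u1]; cv2.imwrite(dst,cv2.resize(im,None,fx=s,fy=s,interpolation=cv2.INTER_CUBIC))
E
python3 - <<'E'
from h import *
crop("pics/top0.png","pics/c1.png",150,135,390,245,3.3)
crop("pics/scene0.png","pics/c2.png",130,150,370,290,3.3)
E
```

```text
(no output)
```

View pics/c1.png

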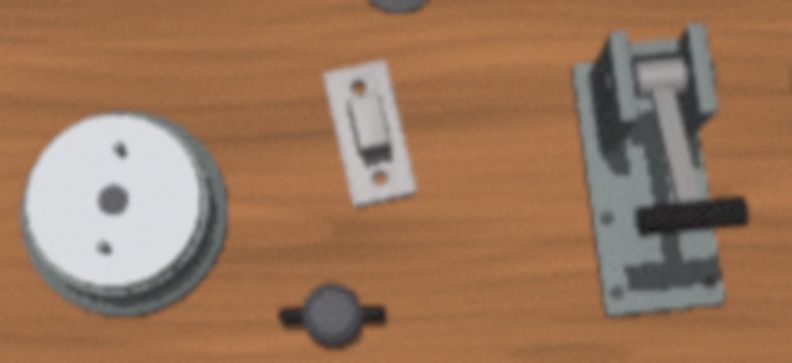

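View pics/c2.png

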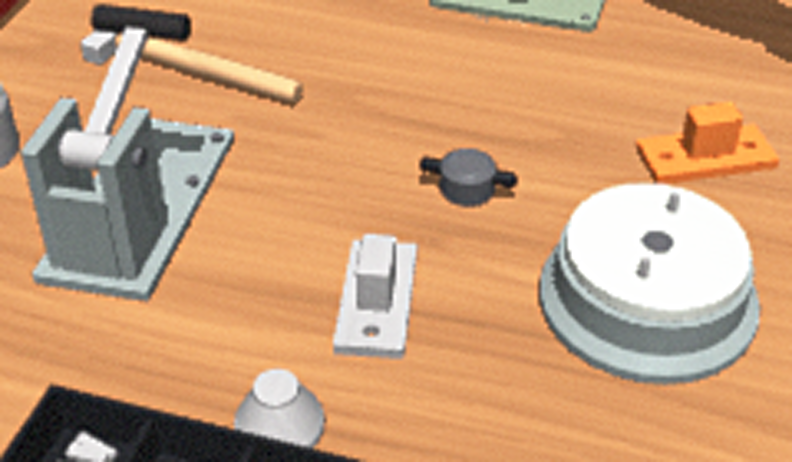

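The crops confirm it: the grey steel flange (two holes, grip) sits between the plate and the lever, and the orange one is the decoy. Next I'll triangulate from the two views.

Run:
```python
from h import *
t=lambda x,y:(x/3.3+150-0.35,y/3.3+135-0.35)
s=lambda x,y:(x/3.3+130-0.35,y/3.3+150-0.35)
def T(name,a,b): 
    x,e=tri([("top",t(*a),None),("scene",s(*b),None)]); print(name,x.round(1),np.round(e,1)); return x
T("platecentre",(113,200),(657,241))
T("pegtipA",(122,146),(644,260)); T("pegtipB",(104,245),(673,198))
T("griptop_c",(368,122),(377,253))
print("hole near z12", onplane("top",[t(358,87),t(380,178)],12), onplane("scene",[s(371,331)],12))
for P in [(324,73),(386,61),(416,192),(354,207)]: print(onplane("top",[t(*P)],12).round(1))
T("barL",(640,220),(185,24)); T("barR",(745,211),(97,18)); T("barc",(692,215),(141,21))
print(onplane("top",[t(122,146),t(104,245)],94))
T("pivotcyl",(662,73),(86,149))
```

```text
platecentre [522.1 220.2  71.4] [0.6 0.6]
pegtipA [567.2 211.3  88.4] [1.1 1.1]
pegtipB [479.2 226.2  85.8] [0.1 0.1]
griptop_c [590.3  -9.7  57.1] [0.4 0.4]
hole near z12 [[635.2239834   -1.25666769  12.        ]
 [546.91097755 -19.27554032  12.        ]] [[638.43057158  -0.89901556  12.        ]]
[[649.9  30.5  12. ]]
[[659.9 -28.5  12. ]]
[[532.6 -52.4  12. ]]
[[520.1   5.8  12. ]]
barL [ 472.1 -229.7  176.7] [0.1 0.1]
barR [ 477.8 -317.5  170.7] [0.5 0.5]
barc [ 475.3 -273.   174. ] [0.2 0.2]
[[566.0632334  209.30928405  94.        ]
 [477.81162076 225.00904715  94.        ]]
pivotcyl [ 609.2 -265.4  127.8] [0.4 0.4]
```

```bash
cat >> h.py <<'E'
def tool(st): return R.from_euler('xyz',st["ee_rot"],degrees=True).as_matrix()
def delta(st,P,jaw=None):
    """shift in tool cm to reach P (TCP); turn units to make the tool y axis at yaw jaw (mod 180)"""
    Rt=tool(st); d=Rt.T@(np.array(P)-st["ee_pos"])/10
    out=d.round(2)
    if jaw is None: return out
    y=np.degrees(np.arctan2(Rt[1,1],Rt[0,1])); dy=(jaw-y+90)%180-90
    return out,round(-dy/6,3),"yaw now",round(y,2)   # tool x down: + turn = - world yaw
E
python3 - <<'E'
from h import *
st=env.state(); print(tool(st).round(3))
Rm,o,c=campose("wrist",st); print("cam rel tool", env.calibration("wrist")["T_tool_cam"][:3,3])
print("grasp pt px",proj("wrist",st["ee_pos"]+tool(st)@np.array([6,0,0]),st),proj("wrist",st["ee_pos"]+tool(st)@np.array([25,0,0]),st))
# where does camera axis hit z=0
print(onplane("wrist",[(252,100)],0,st),st["ee_pos"],st["qpos"])
for z in (12,60,94): print(z,tool(st).T@(onplane("wrist",[(252,120)],z,st)[0]-st["ee_pos"]))
print(delta(st,[591,-10.5,240],101.5), delta(st,[522,218.5,240],80.1))
E
```

```text
[[-0.     0.327  0.945]
 [-0.001  0.945 -0.327]
 [-1.    -0.001 -0.   ]]
cam rel tool [-144.78289367   -0.9540527   -66.74247091]
grasp pt px [[253.94472032 240.68268065]] [[253.78259619 229.22968403]]
[[ 88.19744178 575.69391336   0.        ]] [187.73787968 543.13110472 238.33363746] [ 6.97858054e+01  1.83418366e+01  8.96894195e+01 -1.19385589e-03
  7.20431421e+01 -1.14605395e+00]
12 [226.33616949  -1.43307914 -77.91998149]
60 [178.33603965  -1.37112239 -76.47429462]
94 [144.33594767  -1.32723636 -75.45026641]
(array([ -0.12, -39.15,  56.2 ]), np.float64(-5.095), 'yaw now', np.float64(70.93)) (array([ -0.14, -19.76,  42.2 ]), np.float64(-1.528), 'yaw now', np.float64(70.93))
```

```bash
cat >> h.py <<'E'
def plan(st,P,jaw):
    """turn first, then shift in the turned frame"""
    _,tu,_,y=delta(st,P,jaw); Rt=tool(st)@R.from_euler('x',tu*6,degrees=True).as_matrix()
    d=Rt.T@(np.array(P)-st["ee_pos"])/10
    print("turn units",tu,"shift cm",d.round(2),"rows",np.ceil(np.linalg.norm(d)/4),"yaw",y)
E
python3 - <<'E'
from h import *
plan(env.state(),[598,205.5,240],80.1)
E
```

```text
turn units -1.528 shift cm [ -0.14 -26.21  46.22] rows 14.0 yaw 70.93
```

jog_arm(plan=[0,0,0,-0.76,0,0,0,-0.77,0,-1.9,3.3,0,0,-1.9,3.3,0,0,-1.9,3.3,0,0,-1.9,3.3,0,0,-1.9,3.3,0,0,-1.9,3.3,0,0,-1.9,3.3,0,0,-1.9,3.3,0,0,-1.9,3.3,0,0,-1.9,3.3,0])

```text
time_s: 1.15
ee_pos: [481.4, 298.1, 238.8]
ee_rot: [-164.3, 90.0, -174.2]
force: [0.3, 0.4, 0.3]
gripper_width: 91.2
```

jog_arm(plan=[0,-1.8,3.3,0,0,-1.8,3.3,0,0,-1.8,3.3,0,0,-1.8,3.3,0,0,0,0,0,0,0,0,0,0,0,0,0])

```text
time_s: 1.73
ee_pos: [597.4, 206.1, 238.4]
ee_rot: [-177.6, 89.9, 172.5]
force: [0.5, 0.1, 0.3]
gripper_width: 91.1
```

Run:
```python
from h import *
import pickle
st=env.state(); im=env.grab_frame("wrist"); pickle.dump(st,open("st1.pkl","wb"))
cv2.imwrite("pics/w1.png",cv2.cvtColor(im,cv2.COLOR_RGB2BGR)); print(st["ee_pos"],st["qvel"].round(2))
crop("pics/w1.png","pics/w1c.png",110,0,390,200,2.8)
```

```text
[597.42605193 206.08761693 238.38773033] [ 1.39 -0.79  0.36 -0.13 -0.05 -0.04]
```

View pics/w1c.png

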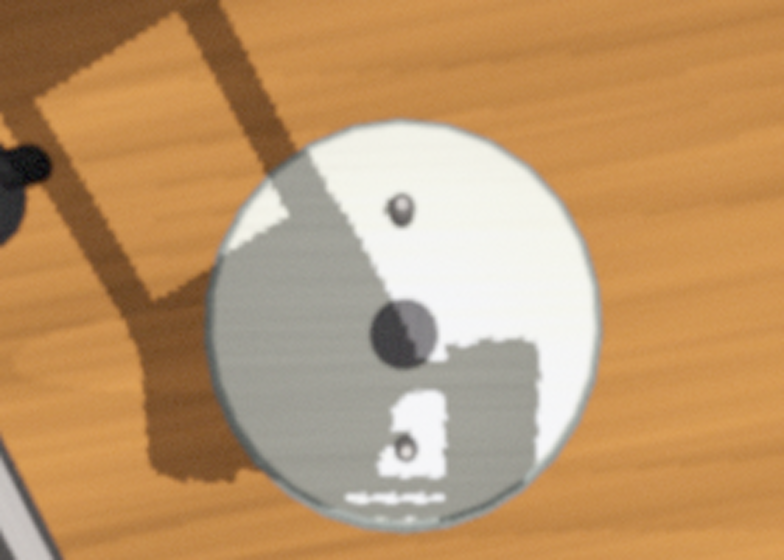

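Run:
```python
from h import *
import pickle
st=pickle.load(open("st1.pkl","rb")); im=cv2.imread("pics/w1.png")
w=lambda x,y:((x+.5)/2.8+110-.5,(y+.5)/2.8-.5)
print("hole c z72",onplane("wrist",[w(404,333)],72,st).round(1))
print("peg mids z84 ",onplane("wrist",[w(401,209),w(405,447)],86,st).round(1))
P=onplane("wrist",[w(401,209),w(405,447)],86,st); d=P[0]-P[1]; print(P.mean(0),np.hypot(*d[:2]),np.degrees(np.arctan2(d[1],d[0])))
hsv=cv2.cvtColor(im,cv2.COLOR_BGR2HSV); m=((hsv[...,1]<60)&(hsv[...,2]>110)).astype(np.uint8)*255
m[195:]=0; m=cv2.morphologyEx(m,cv2.MORPH_CLOSE,np.ones((5,5)))
cs,_=cv2.findContours(m,cv2.RETR_EXTERNAL,cv2.CHAIN_APPROX_NONE); c=max(cs,key=cv2.contourArea)
h=cv2.convexHull(c).reshape(-1,2); h=h[h[:,1]<150]
Q=onplane("wrist",h,72,st)[:,:2]; A=np.c_[2*Q,np.ones(len(Q))]; s=np.linalg.lstsq(A,(Q**2).sum(1),rcond=None)[0]
print("circle",s[:2],np.sqrt(s[2]+s[0]**2+s[1]**2))
# peg dark-region blobs
u=cv2.imread("pics/w1.png")
crop("pics/w1.png","pics/w1p.png",235,60,275,180,5)
# next: flange hover
plan(st,[591+75,-10.5+15,240],101.5)
```

```text
hole c z72 [[520.7 220.5  72. ]]
peg mids z84  [[477.2 226.8  86. ]
 [564.5 213.2  86. ]]
[520.84702551 219.97171706  86.        ] 88.33928994363511 171.13146510509165
circle [521.63824793 220.48329599] 79.05735668813213
turn units -3.57 shift cm [ -0.18 -21.12   2.7 ] rows 6.0 yaw 80.08
```

View pics/w1p.png

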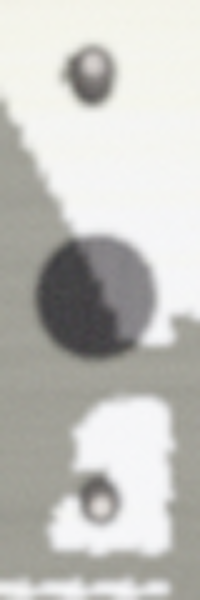

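Run:
```python
from h import *
import pickle
st=pickle.load(open("st1.pkl","rb"))
w=lambda x,y:((x+.5)/5+235-.5,(y+.5)/5+60-.5)
P=onplane("wrist",[w(92,65),w(101,504)],94,st);d=P[1]-P[0]; print(P,P.mean(0),np.hypot(*d[:2]),np.degrees(np.arctan2(d[1],d[0])))
for c in [(521,220.3)]:
  for a in (-9,-8.5):
    ax=np.array([np.cos(np.radians(a)),np.sin(np.radians(a))])*45
    for s in (-1,1):
      for z in (72,94):
        q=proj("wrist",[*(np.array(c)+s*ax),z],st)[0]; print(a,s,z,((q-np.array([235,60])+.5)*5-.5).round(1))
```

```text
[[477.09618513 226.89388115  94.        ]
 [564.85077441 213.57006612  94.        ]] [520.97347977 220.23197364  94.        ] 88.76030637110877 -8.633304825161055
-9 -1 72 [93.3 82.8]
-9 -1 94 [93.7 61.7]
-9 1 72 [ 99.3 495.9]
-9 1 94 [100.1 506.9]
-8.5 -1 72 [91.5 82.9]
-8.5 -1 94 [91.8 61.8]
-8.5 1 72 [101.  495.9]
-8.5 1 94 [101.9 506.9]
```

jog_arm(plan=[0,0,0,-1.0,0,0,0,-1.0,0,0,0,-1.0,0,0,0,-0.57,0,-3.5,0.4,0,0,-3.5,0.4,0,0,-3.5,0.4,0,0,-3.5,0.5,0,0,-3.5,0.5,0,0,-3.5,0.5,0,0,0,0,0,0,0,0,0])

```text
time_s: 2.78
ee_pos: [666.1, 5.4, 238.9]
ee_rot: [117.3, 90.0, 128.7]
force: [-0.6, 0.5, 0.7]
gripper_width: 91.1
```

Run:
```python
from h import *
import pickle
st=env.state(); im=env.grab_frame("wrist"); pickle.dump(st,open("st2.pkl","wb"))
cv2.imwrite("pics/w2.png",cv2.cvtColor(im,cv2.COLOR_RGB2BGR)); print(st["ee_pos"],st["qvel"].round(2))
crop("pics/w2.png","pics/w2c.png",180,20,330,190,3.5)
```

```text
[666.08019116   5.44638008 238.87476161] [ 2.27 -0.69  0.84  0.92  0.3   0.18]
```

View pics/w2c.png

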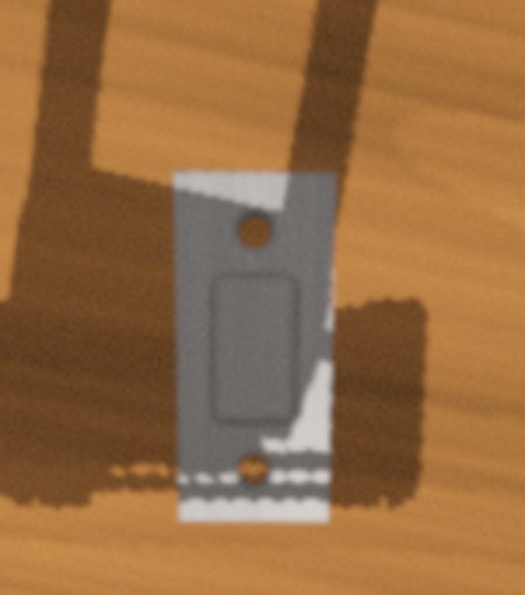

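Run:
```python
from h import *
import pickle
st=pickle.load(open("st2.pkl","rb"))
w=lambda x,y:((x+.5)/3.5+180-.5,(y+.5)/3.5+20-.5)
P=onplane("wrist",[w(255,229.5),w(253.5,469)],12,st);d=P[1]-P[0]; print(P,P.mean(0),np.hypot(*d[:2]),np.degrees(np.arctan2(d[1],d[0])))
C=onplane("wrist",[w(173,172),w(337,172),w(330,521),w(179,521)],12,st); print(C,C.mean(0)); d=C[2]+C[3]-C[0]-C[1]; print(np.degrees(np.arctan2(d[1],d[0])),np.linalg.norm(d)/2)
d=C[2]-C[1];print(np.degrees(np.arctan2(d[1],d[0])));d=C[3]-C[0];print(np.degrees(np.arctan2(d[1],d[0])))
G=onplane("wrist",[w(210,274),w(298,274),w(295,424),w(214,424)],60,st);print(G.mean(0)); d=G[2]+G[3]-G[0]-G[1]; print(np.degrees(np.arctan2(d[1],d[0])),np.linalg.norm(d)/2)
plan(env.state(),[591,-10.2,100],101.3)
```

```text
[[545.99164238 -19.13656033  12.        ]
 [633.58093651  -1.99860747  12.        ]] [589.78628944 -10.5675839   12.        ] 89.250175768174 11.070780344147527
[[532.48584953 -52.8392761   12.        ]
 [520.43642894   6.65541904  12.        ]
 [647.8789172   32.37278259  12.        ]
 [659.9524392  -27.31920081  12.        ]] [590.18840872 -10.28256882  12.        ]
11.36516825186373 130.00376259189508
11.408834625543925
11.321496755937973
[590.39727097 -10.47706536  60.        ]
11.641178326819885 48.64663841294519
turn units 0.041 shift cm [13.9  -0.2  -7.66] rows 4.0 yaw 101.55
```

jog_arm(plan=[1,-0.2,-2.6,0.04,2,0,-2.6,0,2,0,-2.5,0,3,0,0,0,3,0,0,0,0,0,0,0,0,0,0,0])

```text
time_s: 3.42
ee_pos: [590.2, -9.7, 128.5]
ee_rot: [157.9, 89.8, 169.4]
force: [-0.1, 0.3, 0.2]
gripper_width: 91.3
```

Run:
```python
from h import *
st=env.state(); plan(st,[590.2,-10.4,46],101.35)
```

```text
turn units 0.012 shift cm [ 8.25 -0.08  0.01] rows 3.0 yaw 101.42
```

Now I'll go down and grip, force 35 N.

jog_arm(plan=[2,-0.08,0,0,2,0,0,0,1.7,0,0,0,1.3,0,0,0,0.8,0,0,0,0.4,0,0,0,0,0,0,0,0,0,0,0])

```text
time_s: 4.08
ee_pos: [592.5, -12.0, 48.2]
ee_rot: [-10.4, 89.9, 0.9]
force: [0.1, 0.8, 0.5]
gripper_width: 91.3
```

jog_arm(plan=[0,0,0,0,0,0,0,0,0,0,0,0,0,0,0,0,0,0,0,0,0,0,0,0,0,0,0,0,0,0,0,0,0,0,0,0,0,0,0,0], claw=0, newtons=35)

```text
time_s: 4.92
ee_pos: [591.3, -11.8, 46.9]
ee_rot: [98.5, 89.9, 109.7]
force: [-0.1, 2.6, 0.4]
gripper_width: 29.8
```

Run:
```python
from h import *
st=env.state(); print(st["ee_pos"],st["gripper_width"],st["force"]); plan(st,[590.2,-10.4,46],101.35)
```

```text
[591.33450437 -11.75033432  46.92685054] 29.78107510522613 [-0.13644517  2.60442283  0.40251934]
turn units -0.016 shift cm [ 0.09  0.15 -0.08] rows 1.0 yaw 101.26
```

jog_arm(plan=[-1,0,0,0,-2,0,0,0,-3,0,0,0,-3,0,0,0,-3,0,0,0,-2,0,0,0,0,0,0,0,0,0,0,0])

```text
time_s: 5.58
ee_pos: [591.4, -12.4, 187.3]
ee_rot: [-25.1, 89.9, -13.8]
force: [0.6, -0.5, -5.8]
gripper_width: 30.1
```

Run:
```python
from h import *
import pickle
st=env.state(); print(st["ee_pos"],st["gripper_width"],st["force"]); plan(st,[521,220.2,188],81.3)
im=env.grab_frame("wrist"); pickle.dump(st,open("st3.pkl","wb"))
cv2.imwrite("pics/w3.png",cv2.cvtColor(im,cv2.COLOR_RGB2BGR))
crop("pics/w3.png","pics/w3c.png",150,80,360,270,3.5)
```

```text
[591.42954514 -12.41004457 187.32733086] 30.075115230599174 [ 0.59118568 -0.50371925 -5.79367368]
turn units 3.333 shift cm [ -0.08  21.93 -10.48] rows 7.0 yaw 101.3
```

View pics/w3c.png

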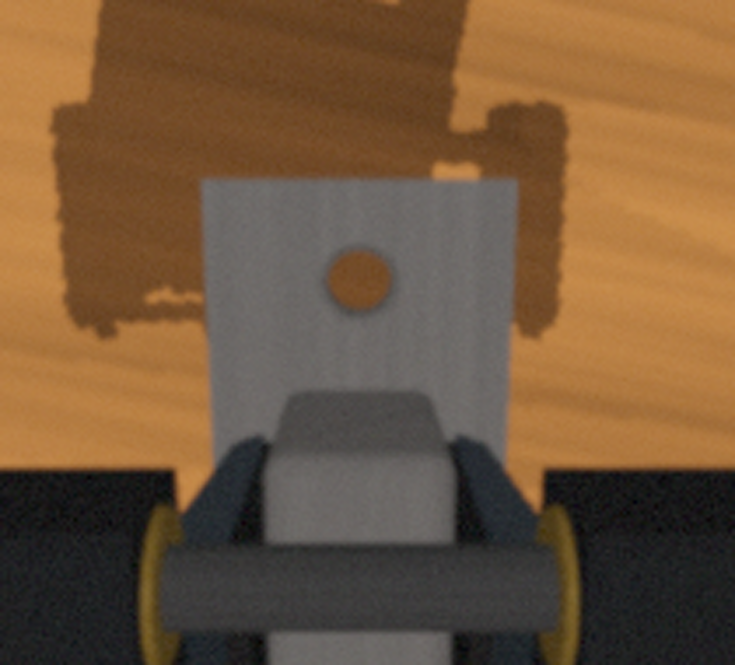

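```bash
cat >> h.py <<'E'
def intool(uv,tx):
    """wrist pixel -> tool coords at tool x = tx"""
    c=env.calibration("wrist");T=c["T_tool_cam"];f=K(c);uv=np.atleast_2d(uv)
    d=np.c_[(uv[:,0]-c["cx"])/f,(uv[:,1]-c["cy"])/f,np.ones(len(uv))]@T[:3,:3].T
    o=T[:3,3]; return o+d*((tx-o[0])/d[:,0])[:,None]
E
python3 - <<'E'
from h import *
w=lambda x,y:((x+.5)/3.5+150-.5,(y+.5)/3.5+80-.5)
print(intool([w(360,279),w(202,181),w(517,181),w(213,455),w(505,455)],34.9).round(1))
print(intool([w(290,392),w(430,392)],-13))
E
```

```text
[[ 34.9  -0.6 -46.9]
 [ 34.9 -30.4 -65.4]
 [ 34.9  29.  -65.4]
 [ 34.9 -30.4 -11.4]
 [ 34.9  28.8 -11.4]]
[[-13.         -10.86123566 -35.87737296]
 [-13.           9.58565972 -35.86931387]]
```

jog_arm(plan=[0,0,0,1.0,0,0,0,1.0,0,0,0,1.0,0,0,0,0.33,0,3,-1.4,0,0,3.5,-1.7,0,0,3.5,-1.7,0,0,3.5,-1.7,0,0,3.5,-1.7,0,0,3,-1.3,0,0,1.9,-0.9,0,0,0,0,0])

```text
time_s: 6.63
ee_pos: [518.9, 223.5, 184.1]
ee_rot: [-175.0, 89.7, 176.6]
force: [1.4, -0.6, -4.6]
gripper_width: 29.9
```

jog_arm(plan=[1.0,0,0,0,1.5,0,0,0,1.0,0,0,0,0,0,0,0,0,0,0,0,0,0,0,0])

```text
time_s: 7.13
ee_pos: [522.2, 219.4, 151.8]
ee_rot: [-81.5, 90.0, -90.2]
force: [0.1, -0.1, -4.4]
gripper_width: 29.8
```

Run:
```python
from h import *
import pickle
st=env.state(); print(st["ee_pos"],st["gripper_width"],st["force"],st["qvel"].round(1)); plan(st,[522,220.05,148],81.3)
im=env.grab_frame("wrist"); pickle.dump(st,open("st4.pkl","wb"))
cv2.imwrite("pics/w4.png",cv2.cvtColor(im,cv2.COLOR_RGB2BGR))
crop("pics/w4.png","pics/w4c.png",150,40,360,230,3.5)
```

```text
[522.18999721 219.35686043 151.8214663 ] 29.793217286654944 [ 0.14100168 -0.1429068  -4.43666559] [ 0.3 -0.8 -0.8  0.1  0.   0. ]
turn units -0.007 shift cm [ 0.38  0.07 -0.03] rows 1.0 yaw 81.26
```

View pics/w4c.png

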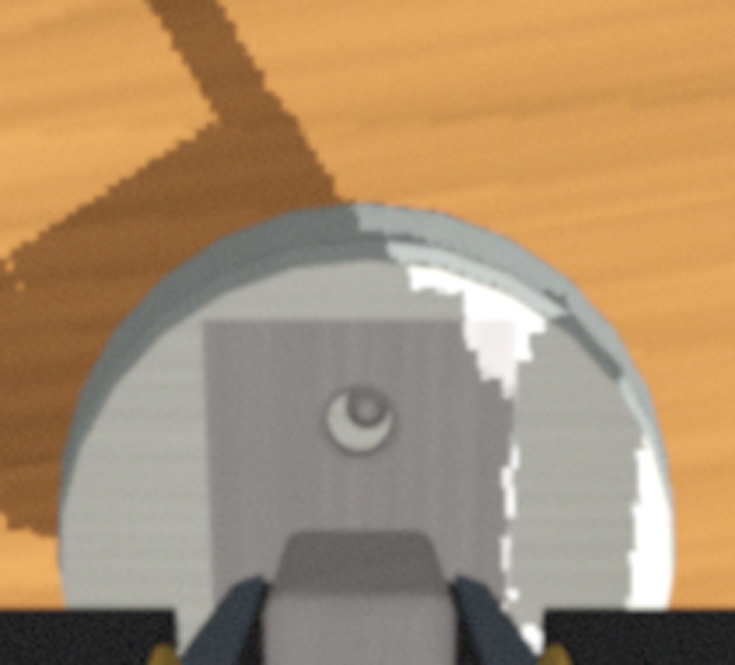

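```bash
python3 - <<'E'
from h import *
w=lambda x,y:((x+.5)/3.5+150-.5,(y+.5)/3.5+40-.5)
h=intool([w(359.5,419.5)],34.9)[0]; p=intool([w(368,406)],57.8)[0]; p2=intool([w(367,410)],53)[0]
print(h.round(1),p.round(1),p-h,"edge",intool([w(204,321),w(516,321)],34.9).round(1))
for z in (72,):
  print(intool([w(360,262)],151.8-72))
E
python3 - <<'E'
import sys; sys.path.insert(0,'.')
from h import *
for n in("top","scene"):
    cv2.imwrite(f"pics/{n}4.png",cv2.cvtColor(env.grab_frame(n),cv2.COLOR_RGB2BGR))
crop("pics/top4.png","pics/t4c.png",130,140,250,250,5)
crop("pics/scene4.png","pics/s4c.png",270,150,380,270,5)
E
```

```text
[ 34.9  -0.9 -46.5] [ 57.8   1.  -46.9] [22.9         1.85088346 -0.33312073] edge [[ 34.9 -30.2 -65.1]
 [ 34.9  28.6 -65.1]]
[[ 79.8         -0.76498254 -78.00518216]]
```

View pics/t4c.png

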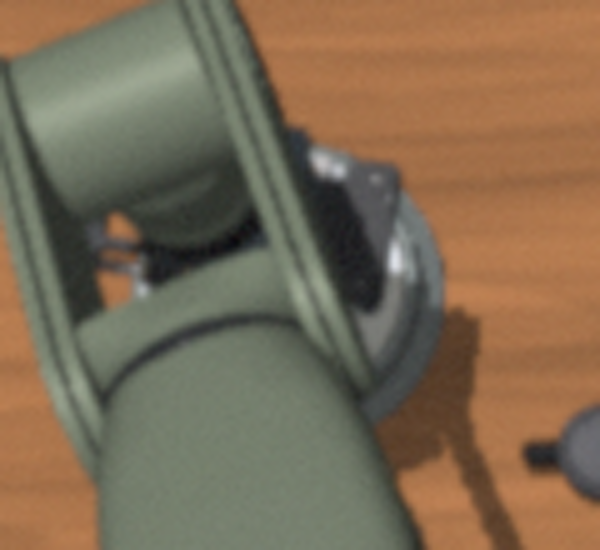

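View pics/s4c.png

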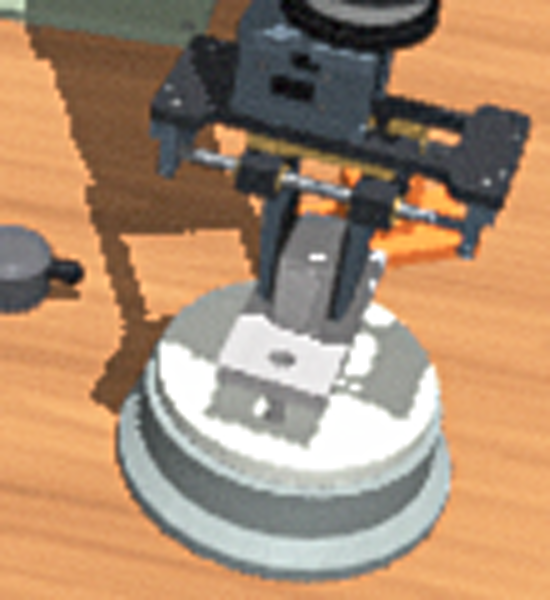

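jog_arm(plan=[0.3,0.17,0,0,0.3,0,0,0,0,0,0,0,0,0,0,0])

```text
time_s: 7.62
ee_pos: [521.8, 221.6, 145.7]
ee_rot: [-155.1, 90.0, -163.8]
force: [-0.8, -0.3, -4.2]
gripper_width: 29.8
```

Run:
```python
from h import *
import pickle
st=env.state(); print(st["ee_pos"],st["force"],st["qvel"].round(1)); plan(st,[522,220.05,148],81.3)
im=env.grab_frame("wrist"); pickle.dump(st,open("st5.pkl","wb"))
im2=env.grab_frame("scene")
cv2.imwrite("pics/w5.png",cv2.cvtColor(im,cv2.COLOR_RGB2BGR))
cv2.imwrite("pics/s5.png",cv2.cvtColor(im2,cv2.COLOR_RGB2BGR))
a=cv2.resize(cv2.imread("pics/w5.png")[130:190,220:290],None,fx=8,fy=8,interpolation=cv2.INTER_CUBIC)[:, :400]
b=cv2.resize(cv2.imread("pics/s5.png")[210:250,300:350],None,fx=8,fy=8,interpolation=cv2.INTER_CUBIC)
c=np.zeros((480,800,3),np.uint8); c[:480,:400]=a; c[:320,400:]=b; cv2.imwrite("pics/c5.png",c)
```

```text
[521.81631428 221.60383188 145.70175743] [-0.77214922 -0.3382997  -4.20065381] [-0.1 -0.1 -0.3  0.1  0.   0. ]
turn units 0.004 shift cm [-0.23 -0.15  0.04] rows 1.0 yaw 81.32
```

View pics/c5.png

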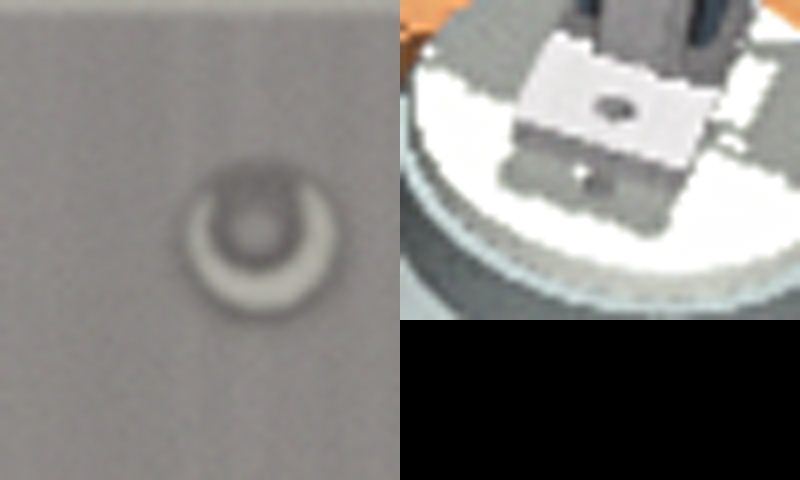

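Run:
```python
from h import *
import pickle
st=pickle.load(open("st5.pkl","rb"))
w=lambda x,y:((x+.5)/8+220-.5,(y+.5)/8+130-.5)
H=st["ee_pos"][2]
h=intool([w(262,240)],34.9)[0]; p=intool([w(258,230)],H-94)[0]; print(h,p,p-h)
s=lambda x,y:((x-400+.5)/8+300-.5,(y+.5)/8+210-.5)
ft=H-46.9+12
print("far hole scene",onplane("scene",[s(616,108)],ft)[0])
c=np.array([521.,220.3]);
Rt=tool(st); fc=st["ee_pos"]+Rt@[34.9,-0.8,-1]; print("far hole by wrist", fc+Rt@[0,0,45])
for a in(-8.7,):
  ax=45*np.array([np.cos(np.radians(a)),np.sin(np.radians(a))])
  q=proj("scene",[[*(c+ax),z] for z in (72,88,94)]); print(((q-[300,210]+.5)*8-.5+[400,0]).round(0))
```

```text
[ 34.9         -0.92625167 -46.50695631] [ 51.70175743  -1.29643645 -45.52188806] [16.80175743 -0.37018477  0.98506825]
far hole scene [569.04445175 214.5615706  110.80175743]
far hole by wrist [565.17320935 214.16822721 110.77982402]
[[600. 183.]
 [606. 150.]
 [608. 137.]]
```

jog_arm(plan=[0,-0.03,0.07,0,0.2,0,0,0,0.2,0,0,0,0.2,0,0,0,0.2,0,0,0,0.2,0,0,0,0,0,0,0,0,0,0,0])

```text
time_s: 8.38
ee_pos: [522.6, 221.2, 135.7]
ee_rot: [-164.7, 90.0, -173.4]
force: [-0.4, 0.2, -4.3]
gripper_width: 30.0
```

Run:
```python
from h import *
import pickle
st=env.state(); print(st["ee_pos"],st["ee_rot"],st["force"],st["torque"]); plan(st,[522,220.05,148],81.3)
im=env.grab_frame("wrist"); pickle.dump(st,open("st6.pkl","wb"))
im2=env.grab_frame("scene")
cv2.imwrite("pics/w6.png",cv2.cvtColor(im,cv2.COLOR_RGB2BGR))
cv2.imwrite("pics/s6.png",cv2.cvtColor(im2,cv2.COLOR_RGB2BGR))
a=cv2.resize(cv2.imread("pics/w6.png")[130:190,220:290],None,fx=8,fy=8,interpolation=cv2.INTER_CUBIC)[:, :400]
b=cv2.resize(cv2.imread("pics/s6.png")[210:250,300:350],None,fx=8,fy=8,interpolation=cv2.INTER_CUBIC)
c=np.zeros((480,800,3),np.uint8); c[:480,:400]=a; c[:320,400:]=b; cv2.imwrite("pics/c6.png",c)
```

```text
[522.59287621 221.17927959 135.74190345] [-164.66506529   89.97856922 -173.35483476] [-0.39933209  0.23396047 -4.32580023] [-0.00456012  0.01224544  0.00246547]
turn units 0.002 shift cm [-1.23 -0.12 -0.04] rows 1.0 yaw 81.31
```

View pics/c6.png

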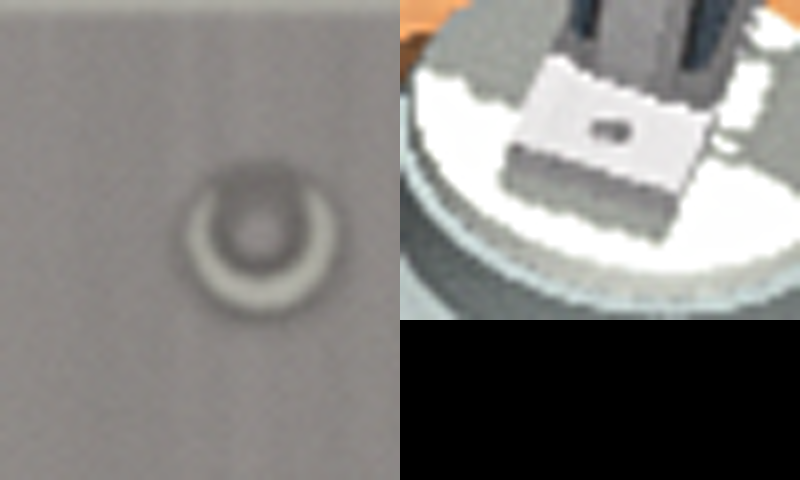

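jog_arm(plan=[0.2,0,0,0,0.2,0,0,0,0.2,0,0,0,0.2,0,0,0,0.2,0,0,0,0,0,0,0])

```text
time_s: 8.98
ee_pos: [522.4, 221.1, 125.4]
ee_rot: [-151.6, 89.9, -160.3]
force: [0.5, -0.5, -5.2]
gripper_width: 30.4
```

Run:
```python
from h import *
st=env.state(); print(st["ee_pos"],st["force"],st["torque"])
im=env.grab_frame("wrist");im2=env.grab_frame("scene")
cv2.imwrite("pics/w7.png",cv2.cvtColor(im,cv2.COLOR_RGB2BGR))
cv2.imwrite("pics/s7.png",cv2.cvtColor(im2,cv2.COLOR_RGB2BGR))
a=cv2.resize(cv2.imread("pics/w7.png")[130:190,220:290],None,fx=8,fy=8,interpolation=cv2.INTER_CUBIC)[:, :400]
b=cv2.resize(cv2.imread("pics/s7.png")[210:250,300:350],None,fx=8,fy=8,interpolation=cv2.INTER_CUBIC)
c=np.zeros((480,800,3),np.uint8); c[:480,:400]=a; c[:320,400:]=b; cv2.imwrite("pics/c7.png",c)
```

```text
[522.37698103 221.08185163 125.38432922] [ 0.49836593 -0.54908121 -5.18587432] [ 0.00923652 -0.06867645  0.00867731]
```

View pics/c7.png

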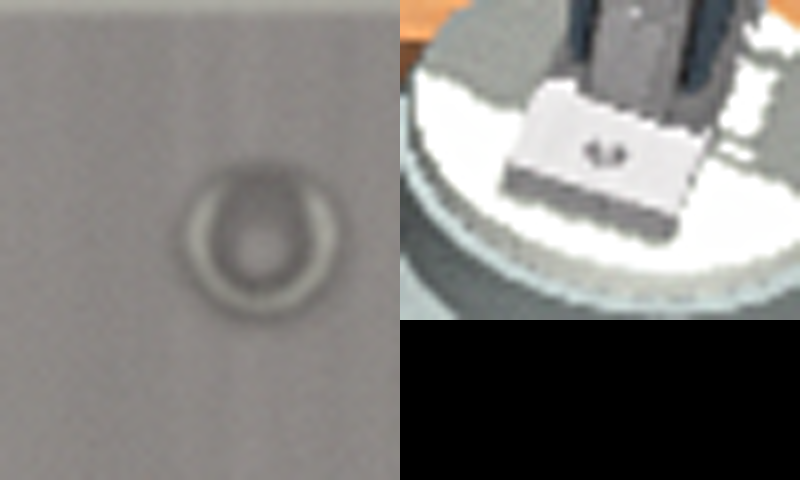

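Both pegs are inside their holes, with the tip at wrist crop (260,245) and scene crop (606,150). There is no contact force, so I'll lower the last ~6 mm.

jog_arm(plan=[0.15,0,0,0,0.15,0,0,0,0.15,0,0,0,0.1,0,0,0,0.1,0,0,0,0,0,0,0,0,0,0,0])

```text
time_s: 9.67
ee_pos: [522.7, 221.2, 119.4]
ee_rot: [158.1, 90.0, 149.4]
force: [-0.5, 0.1, -4.5]
gripper_width: 30.0
```

jog_arm(plan=[0.1,0,0,0,0,0,0,0,0,0,0,0])

```text
time_s: 9.92
ee_pos: [522.9, 221.3, 118.9]
ee_rot: [33.8, 90.0, 25.1]
force: [-0.4, -0.4, -1.9]
gripper_width: 29.7
```

jog_arm(plan=[0.06,0,0,0,0,0,0,0,0,0,0,0])

```text
time_s: 10.17
ee_pos: [522.9, 221.3, 118.9]
ee_rot: [31.6, 89.9, 22.9]
force: [-0.9, -0.6, 5.6]
gripper_width: 30.2
```

jog_arm(plan=[0,0,0,0,0,0,0,0,0,0,0,0,0,0,0,0,0,0,0,0,0,0,0,0,0,0,0,0,0,0,0,0], claw=7.5)

```text
time_s: 10.83
ee_pos: [522.7, 221.2, 117.8]
ee_rot: [69.9, 90.0, 61.2]
force: [1.0, -0.2, -0.7]
gripper_width: 74.9
```

jog_arm(plan=[-1,0,0,0,-2,0,0,0,-3,0,0,0,-3,0,0,0,-3,0,0,0,-1.5,0,0,0,0,0,2,0,0,0,3,0,0,0,2.5,0,0,0,0,0,0,0,0,0])

```text
time_s: 11.75
ee_pos: [597.4, 209.6, 252.9]
ee_rot: [172.4, 90.0, 163.7]
force: [-0.4, -0.6, -0.1]
gripper_width: 75.0
```

Run:
```python
from h import *
import pickle
st=env.state(); print(st["ee_pos"],st["force"],st["torque"])
im=env.grab_frame("wrist");im2=env.grab_frame("scene"); pickle.dump(st,open("st8.pkl","wb"))
cv2.imwrite("pics/w8.png",cv2.cvtColor(im,cv2.COLOR_RGB2BGR))
cv2.imwrite("pics/s8.png",cv2.cvtColor(im2,cv2.COLOR_RGB2BGR))
a=cv2.resize(cv2.imread("pics/w8.png")[10:190,150:350],None,fx=2,fy=2,interpolation=cv2.INTER_CUBIC)
b=cv2.resize(cv2.imread("pics/s8.png")[180:260,280:380],None,fx=4,fy=4,interpolation=cv2.INTER_CUBIC)
c=np.zeros((480,800,3),np.uint8); c[:360,:400]=a; c[:320,400:]=b; cv2.imwrite("pics/c8.png",c)
```

```text
[597.35281233 209.57022003 252.87683031] [-0.36675694 -0.63485427 -0.13334303] [-0.00932839  0.03508943 -0.03640753]
```

View pics/c8.png

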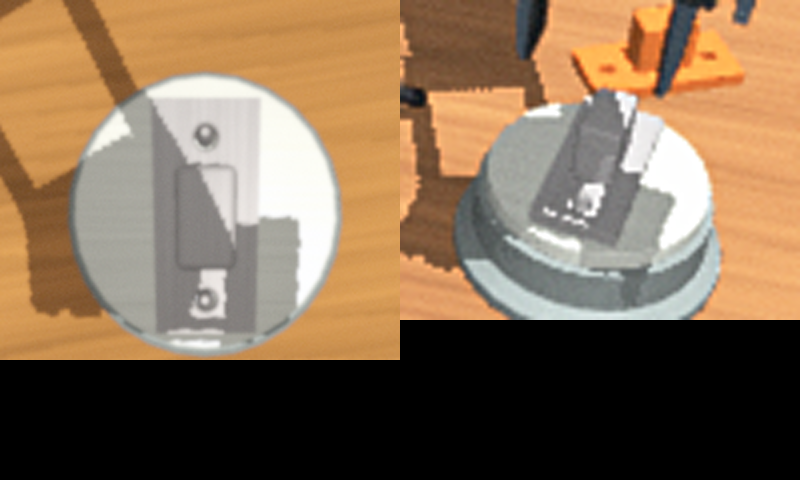

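The flange lies flat with both peg tips standing through its holes (wrist crop 205,133 and 205,300), and it is released. Next is the lever: close the fingers and go to look at it.

Run:
```python
from h import *
plan(env.state(),[552,-268,270],93.7)
```

```text
turn units -2.064 shift cm [ -1.7  -47.41  -7.48] rows 13.0 yaw 81.31
```

jog_arm(plan=[-0.8,0,0,-1.0,-0.9,0,0,-1.06,0,-3,-0.5,0,0,-3.6,-0.6,0,0,-3.6,-0.6,0,0,-3.6,-0.6,0,0,-3.6,-0.6,0,0,-3.6,-0.6,0,0,-3.6,-0.6,0,0,-3.6,-0.6,0,0,-3.6,-0.6,0,0,-3.6,-0.6,0], claw=0, newtons=20)

```text
time_s: 12.85
ee_pos: [559.2, -147.9, 270.6]
ee_rot: [29.1, 90.0, 32.8]
force: [0.9, 0.5, 1.2]
gripper_width: 0.6
```

jog_arm(plan=[0,-3.6,-0.5,0,0,-3.6,-0.5,0,0,-2.8,-0.5,0,0,-2,-0.1,0,0,0,0,0,0,0,0,0,0,0,0,0])

```text
time_s: 13.43
ee_pos: [552.0, -266.6, 270.1]
ee_rot: [87.1, 89.9, 90.8]
force: [-0.2, 0.3, 0.4]
gripper_width: 0.4
```

Run:
```python
from h import *
import pickle
st=env.state(); print(st["ee_pos"],st["force"],st["gripper_width"])
im=env.grab_frame("wrist"); pickle.dump(st,open("st9.pkl","wb"))
cv2.imwrite("pics/w9.png",cv2.cvtColor(im,cv2.COLOR_RGB2BGR))
```

```text
[ 551.97633423 -266.59364744  270.09956925] [-0.24390052  0.33422684  0.43555912] 0.4462512150067007
```

View pics/w9.png

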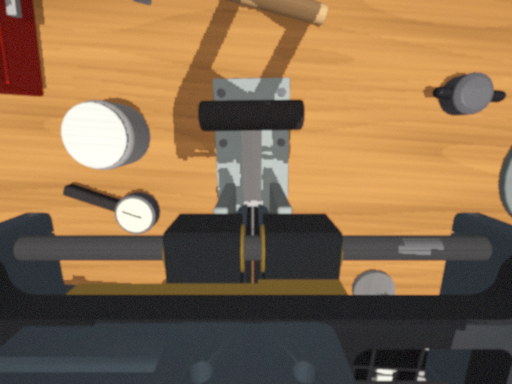

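The wrist view shows the bar at (251,114), ends at about 199 and 304, parallel to the jaw axis.

Run:
```python
from h import *
import pickle
st=pickle.load(open("st9.pkl","rb"))
print(onplane("wrist",[(251.5,114.5),(199,115),(304,114)],173,st).round(1), onplane("wrist",[(252,180)],145,st))
t=lambda x,y:(x/3.3+150-0.35,y/3.3+135-0.35); s=lambda x,y:(x/3.3+130-0.35,y/3.3+150-0.35)
x,e=tri([("wrist",(251.5,114.5),st),("top",t(692,215),None),("scene",s(141,21),None)]);print(x,e)
x,e=tri([("wrist",(251.5,114.5),st),("scene",s(141,21),None)]);print(x,e)
plan(env.state(),[472,-273,225],93.5)
```

```text
[[ 473.2 -273.1  173. ]
 [ 476.6 -319.   173. ]
 [ 469.8 -227.2  173. ]] [[ 536.74912244 -268.58304666  145.        ]]
[ 474.40381704 -273.18383126  173.71088407] [np.float64(1.1929240206344252), np.float64(1.0063145393922495), np.float64(0.31197055458941153)]
[ 473.39399735 -273.46731058  172.77271696] [np.float64(0.42688610984095976), np.float64(0.4268861098409115)]
turn units 0.042 shift cm [ 4.51 -0.18 -8.04] rows 3.0 yaw 93.75
```

jog_arm(plan=[1,-0.2,-2,0,1.5,0,-3,0,1,0,-3.2,0,1,0,0,0,0,0,0,0,0,0,0,0])

```text
time_s: 13.98
ee_pos: [471.4, -274.3, 225.2]
ee_rot: [0.0, 89.9, 3.7]
force: [0.2, 0.1, 1.1]
gripper_width: 0.4
```

jog_arm(plan=[0.4,0,0,0,0.4,0,0,0,0.3,0,0,0,0.3,0,0,0,0.2,0,0,0,0,0,0,0])

```text
time_s: 14.48
ee_pos: [470.3, -275.2, 208.6]
ee_rot: [163.2, 89.9, 166.9]
force: [-1.8, 0.1, 3.9]
gripper_width: 0.4
```

jog_arm(plan=[0.5,0,-0.1,0,0.5,0,-0.1,0,0.5,0,-0.1,0,0.5,0,-0.1,0,0.5,0,0,0,0.5,0,0,0,0.5,0,0,0,0.4,0,0,0,0.3,0,0,0,0,0,0,0,0,0,0,0])

```text
time_s: 15.4
ee_pos: [465.4, -275.8, 167.4]
ee_rot: [-170.9, 89.9, -167.2]
force: [-5.3, -0.8, 7.4]
gripper_width: 0.4
```

Run:
```python
from h import *
st=env.state(); print(st["ee_pos"],st["force"],st["gripper_width"])
```

```text
[ 465.37552374 -275.82875148  167.36834591] [-5.26984383 -0.76731413  7.35822149] 0.37864513830517904
```

jog_arm(plan=[0.2,0,-0.15,0,0.2,0,-0.1,0,0.05,0,0,0,0,0,0,0,0,0,0,0])

```text
time_s: 15.82
ee_pos: [464.8, -275.9, 163.6]
ee_rot: [-24.8, 89.9, -21.1]
force: [-1.1, 1.4, 7.5]
gripper_width: 0.9
```

Run:
```python
from h import *
import pickle
st=env.state(); print(st["ee_pos"],st["force"],st["gripper_width"])
pickle.dump(st,open("st10.pkl","wb"))
for n in ("scene","top","wrist"): cv2.imwrite(f"pics/{n}10.png",cv2.cvtColor(env.grab_frame(n),cv2.COLOR_RGB2BGR))
a=cv2.resize(cv2.imread("pics/scene10.png")[140:240,120:220],None,fx=4,fy=4,interpolation=cv2.INTER_CUBIC)
b=cv2.resize(cv2.imread("pics/wrist10.png")[110:310,150:350],None,fx=2,fy=2,interpolation=cv2.INTER_CUBIC)
cv2.imwrite("pics/c10.png",np.hstack([a,b]))
```

```text
[ 464.77808237 -275.9317269   163.55226855] [-1.08460877  1.35608761  7.46672151] 0.9058745966759633
```

View pics/c10.png

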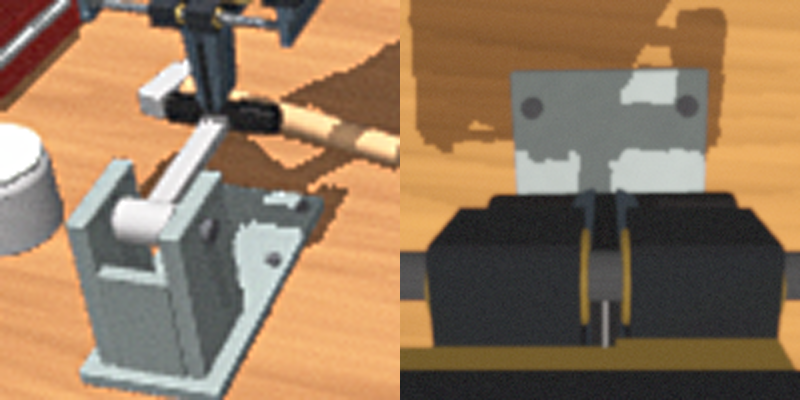

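View pics/scene10.png

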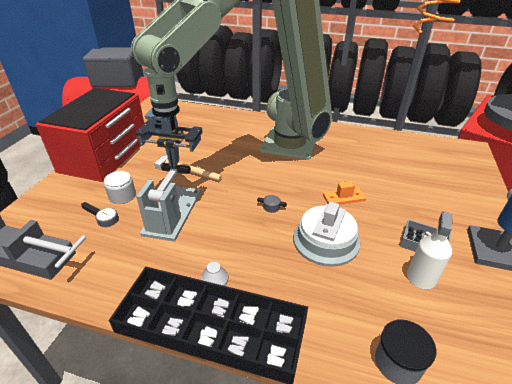

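Run:
```python
from h import *
print(proj("scene",[[465.5,-273.8,z] for z in(115,125,135)]), (225/4+120,110/4+140))
a=np.radians(3.9); u=np.array([np.cos(a),np.sin(a)])
bar=np.array([474,-273.2]); piv=bar+u*131.5
for q in (0.25,0.35,0.45):
    b=piv-u*140*np.cos(.35-q); z=125+140*np.sin(.35-q)
    print(q,proj("scene",[[*b,z]]))
print(env.state()["force"],env.state()["ee_pos"])
```

```text
[[176.11576672 170.17614859]
 [175.69050398 167.55721036]
 [175.26049882 164.9090664 ]] (176.25, 167.5)
0.25 [[175.00515485 163.97464713]]
0.35 [[175.69405351 167.56174903]]
0.45 [[176.20242992 171.33812728]]
[-1.12342385  0.1962339   7.84660131] [ 464.77449446 -275.90461487  163.57904432]
```

jog_arm(plan=[0,0,0,0,0,0,0,0,0,0,0,0,0,0,0,0,0,0,0,0,0,0,0,0])

```text
time_s: 16.47
ee_pos: [464.8, -275.9, 163.6]
ee_rot: [-25.5, 89.9, -21.8]
force: [-1.9, 0.8, 7.8]
gripper_width: 0.4
```

Run:
```python
from h import *
st=env.state(); print(st["time_s"],st["force"],st["ee_pos"]); print(env.job_done())
```

```text
16.4667 [-1.9192981   0.77547899  7.84064361] [ 464.76130529 -275.92535394  163.57416045]
the job is handed in; nothing more can be done
None
```

I put the steel flange on the face plate with both pegs through its holes, let it go, then pressed the hold-to-run lever to level. The job was handed in at 16.5 s with the fingers still holding it.

- **Flange:** after I released it, the wrist and scene pictures showed both peg tips standing through the holes and the plate lying flat.
- **Lever:** the fingertips were about 0.6 mm above the height that means level. The push was 7.8 N upward on the tool, against the stated 7.5 N at level. The bar's place in the scene picture matched the level position within 1 pixel, where 0.1 rad is about 4 pixels. A sideways friction force of about 2 N remained.
- **Bystanders:** I moved none of them. The last scene picture shows them in place by eye; I did not measure them.
- **Disagreements:** single-camera readings of the peg and hole positions differed by 1 to 4 mm between cameras. I did the final alignment by watching the peg through the hole in the wrist camera.

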